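# Empty the light box, fold its lid stay, shut the lid and uncover the port

### The job

Make the light box ready for a blank exposure: first take every small part lying on its deck (up to five: cap, stoppers, stir bars) and drop it into the grey bin. Then press the knee of the locked lid stay down to break it, lower the lid gently until it is fully shut, and only then swing the port cover on top of the lid aside on its pin until the round port is completely uncovered. Leave the loose beaker beside the bin where it stands.

Things in the scene. Friction and masses are not known exactly. Their poses are not given: they have to be found in the camera images.
- light_box: flat grey light box, 220 mm deep (x) by 260 mm wide (y), fixed to the table. Origin at the centre of its underside; +x points from its front (robot side) to its hinged rear, +y to its left, z up. White deck 95 mm above the table (204 x 244 mm inside), round it a lip up to 105 mm. Its aluminium lid stands open at the rear, 88 degrees up, held by one folding stay on the left side; the upright lid's upper edge leans about 7 mm over the deck from the hinge line.
- deck (a point): centre of the deck's upper face, 95 mm above the table
- lid_hinge (a point): middle of the lid's hinge line, which runs along the box's y at box x = +100 mm, 108 mm above the table
- lid_edge (a point): middle of the lid's free edge, on its outer face, 205 mm from the hinge line; with the lid open it is the top edge (about 310 mm above the table) and the outer face looks away from the robot. Lid plate: 256 mm wide, 204 mm long, outer face 9 mm above the hinge line when shut
- lid (a joint): lid angle in rad: 0 standing open and locked, grows as it comes down, 1.536 fully shut (hard stop). With the stay broken a stiff hinge (0.5 N m) keeps the lid wherever it is left; about 4 N at the free edge lowers it. With the stay locked it does not yield. To lower it, push on the outer face near the free edge, from behind and then from above.
- stay_foot (a point): pin of the stay's lower link on the left side of the box near its front (box x = -90 mm, y = +138 mm, 98 mm up). The link is 105 mm long and turns about this pin, in the box's x-z plane
- knee_pad (a point): middle of the upper face of the black thumb pad (34 mm along the link, 30 mm across, sticking out to the left) on the end of the lower link at the stay's knee; about 160 mm above the table when locked. About 3 N downwards breaks the knee; it then moves down, and slightly to the rear, on a circle about stay_foot
- knee (a joint): fold of the stay's knee in rad: 0 locked a little past straight, grows as it folds; a spring pulls it back to 0 if it is let go early, over 0.5 it is broken and stays broken (pad pressed some 25 mm down; 40 mm is sure); about 2 when the lid is shut. It folds on by itself as the lid is lowered
- port_cover (a joint): angle of the port cover on its pin in rad: 0 covers the port, starts between 0 and 0.2, stop at 1.75; from 1.05 on the port is completely clear. Turns counter-clockwise seen from above the shut lid, that is the knob first moves to the rear (+x of the box) and then to the left, as on a circle about cover_pin. Stiff: about 1 N at the knob, stays where it is left
- cover_pin (a point): top of the cover's pivot pin on the lid: 100 mm from the hinge line, 50 mm to the left of the lid's middle
- cover_knob (a point): top centre of the round steel knob on the cover, 14 mm in diameter, 26 mm tall above the 4 mm thick cover, 70 mm from cover_pin (initially to the right of it); its top is about 148 mm above the table when the lid is shut
- port (a point): centre of the round port in the lid (44 mm opening), on the outer face; 100 mm from the hinge line. The cover is a black disc, 62 mm in diameter, its centre 55 mm from the pin
- bin: grey open bin, 120 (x) x 160 (y) x 60 mm high, walls 4 mm, fixed, to the left of the light box; origin at the centre of its underside. Between it, the box and the robot stand fixed glassware: a 145 mm high beaker (centre near x 0.485, y -0.085, 106 mm wide) and bottles up to 275 mm high at y over 0
- cap: blue screw cap lying flat, 52 mm in diameter, 30 mm high; origin at the centre of its underside. May be absent, like the other small parts
- stopper_a: dark rubber stopper, standing, 25 mm in diameter at the foot and 27 mm at the top, 26 mm high; origin at the centre of its foot, z along its axis
- stopper_b: same as stopper_a
- stir_bar_a: white stir bar lying on the deck, 8 x 40 x 8 mm, long along its own y; origin at the centre of its underside. At the start its long axis lies within 0.5 rad of the box's x, so that it can be pinched across with the fingers closing along the box's y
- stir_bar_b: same as stir_bar_a
- beaker: small clear plastic beaker, 78 mm wide, 85 mm high, standing loose on the table beyond the box and beside the bin: a bystander
Things that resemble listed ones, but are neither listed nor needed, are in the scene too. Of the things like the cap, leave any that is pink or yellow; of the rest the larger one is meant.

How it is judged:
By the outcome, as a careful person would: the job done as asked, in the order asked, and still so for the second after the job is handed in, with the robot touching nothing.
Of cap, stopper_a, stopper_b, stir_bar_a, stir_bar_b only 3 to 5 are there at a start; the rules pass over those that are not, and their reading is None.
At some moment in a run one of cap, stopper_a may be knocked a few centimetres aside while the robot is not near it.
It also fails if it takes over 210 s, if anything falls off the work surface, if the arm or the gripper's body presses on something with over 40 N, if the wrist force passes 120 N, or if a joint passes its speed limit or range.

### The arm

A 7-joint arm with a two-finger parallel gripper is mounted at the origin on the work surface; the furniture and walls round the work are solid. World frame = base frame: x ahead of the robot, y to its left, z up, the work surface at z = 0. Lengths are in m, angles in rad, forces in N, time in s.
With the tool pointing down it reaches from about 0.4 to 0.85 m from the base axis. Payload 6.9 kg.
Tool frame: the origin (TCP) lies where the fingers leave the gripper's body, on its centre line; the fingertips stand 73 mm ahead of it and the grasp point (between the pads) lies env.hold_point_z ahead of it (env.hold_point_z is the distance from the TCP to the grasp point, in m); z points along the fingers, y is the line along which they close (so a half turn about z gives the same grasp; the last joint's range is limited). The gripper opens to 85 mm and grips with 20 to 120 N. Pads are 22 mm wide; open, the fingers measure 114 mm over their backs; the gripper's body (76 mm by 85 mm) begins 54 mm behind the grasp point. The pads swing forward as they close: fully open they stand 13 mm farther back than shut.
Start: joints at [-1.236, 0.507, -0.238, 1.5, 0.126, 1.149, -0.155], TCP at [0.142, 0.609, 0.304] pointing down, gripper open.
Joint ranges: [-3.08, 3.08], [-0.24, 2.05], [-1.43, 1.35], [0, 2.5], [-1.52, 4.66], [0.17, 1.96], [-2.89, 2.89]. Speed limits (rad/s): [2.39, 2.39, 3.14, 3.14, 3.14, 3.14, 3.14].

### API

Orientations are given as a rotation vector (axis times angle).
In Python, from bench import env gives the robot as it stands. The module is installed in compiled form; this text tells all that it offers. Calls block until the motion is done:
- env.move_pose(position, orientation): joint-space move of the TCP to a pose.
- env.move_linear(position, speed=0.15, orientation=None): straight line of the TCP; orientation=None keeps the orientation; speed is the mean speed in m/s.
- env.move_j(angles): joint-space move.
- env.command_gripper(opening, f_grip=None): finger opening in m; f_grip is the grip in N (None keeps the last); returns when the fingers have stopped.
- env.wait(seconds).
- env.solve_ik(position, orientation): joint angles nearest the present ones, or None.
- env.camera(name): name is "side" or "top" or "wrist"; returns (picture, depth): 384x512x3 uint8, blue, green, red; 384x512 float32, m along the optical axis (not along the pixel's ray), 0 where there is no reading.
- env.camera_params(name): a dict with "fx", "fy", "cx", "cy" (pixels), "rvec" (rotation vector, rad) and "tvec" (3), from world to camera coordinates, as OpenCV has them. Camera axes: x right, y down, z forward; pixel columns grow to the right and rows downward; lengths in m; the calibration is good to about 2 mm. The wrist camera is an equidistant fisheye: a pixel r from the principal point sees the ray r / f radians off the axis. A picture is of the moment at which its call begins: read the wrist's pose just before it. camera_params takes no time and is no camera call; for the wrist camera it gives the pose at the moment of the call.
A pose or a line that the arm cannot do raises env.MotionError and nothing moves.
- env.hand_in(): hands the job in; it is judged then, once.
Readings, each from a call of its own:
- env.current_time(): time.
- env.current_joints(): joint angles.
- env.current_qvel(): joint speeds.
- env.current_tau(): joint torques, N m.
- env.current_position(): TCP position.
- env.current_orientation(): TCP orientation.
- env.current_force(): force on the tool from outside, world axes, zero at the start.
- env.current_moment(): the same for the moment, N m.
- env.current_width(): finger opening in m.
- env.current_finger_force(): force on a finger pad.
Only numpy, scipy, OpenCV 4.12 (cv2) and the standard library are available. Lean on these libraries where they do the work, as an engineer would, in place of code of your own. Each camera call takes 0.05 s, during which the arm holds its last target. There are 200 camera calls.

## Working session

There is one attempt and no reset: what is moved stays moved. The work goes in short steps, each a Python script; the robot and the scene stay as the last script left them, time stands still between calls to the robot, and variables do not carry over. Pictures are saved under pics/ and viewed, at most 14 in all, crops included, and the job is handed in when it is done.

```bash
mkdir -p pics; ls; cat > h.py <<'E'
import numpy as np, cv2
from scipy.spatial.transform import Rotation as R
from bench import env
def cam(n):
    p=env.camera_params(n); im,d=env.camera(n); return im,d,p
def xyz(p,d):
    v,u=np.mgrid[:384,:512]; X=np.stack([(u-p['cx'])/p['fx']*d,(v-p['cy'])/p['fy']*d,d],-1)
    return (X-np.ravel(p['tvec']))@R.from_rotvec(np.ravel(p['rvec'])).as_matrix()
def ray(p,u,v,z):
    r=R.from_rotvec(np.ravel(p['rvec'])).as_matrix(); c=-r.T@np.ravel(p['tvec'])
    d=r.T@np.array([(u-p['cx'])/p['fx'],(v-p['cy'])/p['fy'],1]); return c+d*(z-c[2])/d[2]
E
python3 - <<'E'
from h import *
a,d,p=cam('top'); b,e,q=cam('side')
np.savez('first.npz',a=a,d=d,b=b,e=e)
cv2.imwrite('pics/top.png',cv2.resize(a,(800,600))); cv2.imwrite('pics/side.png',cv2.resize(b,(800,600)))
for r in(p,q): print(r, -R.from_rotvec(np.ravel(r['rvec'])).as_matrix().T@np.ravel(r['tvec']))
print(env.hold_point_z,env.current_orientation(),env.current_time())
E
```

```text
pics
{'fx': 385.20509013316956, 'fy': 385.20509013316956, 'cx': 256.2602484039605, 'cy': 186.5879480370044, 'rvec': array([ 2.12512797, -2.09702188,  0.22232505]), 'tvec': array([-0.28193722,  0.56151111,  1.26737085])} [ 0.2893178  -0.27580556  1.35692251]
{'fx': 390.7361233992075, 'fy': 390.7361233992075, 'cx': 254.2103308823305, 'cy': 189.13273279705146, 'rvec': array([ 2.25889823, -0.51831592,  0.24059404]), 'tvec': array([-0.56759784,  0.12999012,  1.10085469])} [ 0.18387034 -0.9019786   0.83879204]
0.0539 [-3.60081764e-01 -3.12071006e+00  2.42502889e-03] 0.1
```

View pics/top.png

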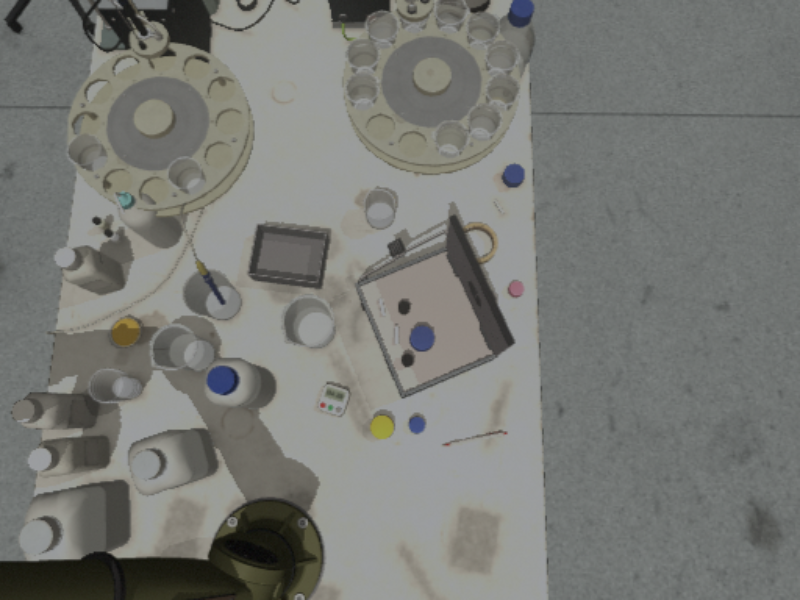

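View pics/side.png

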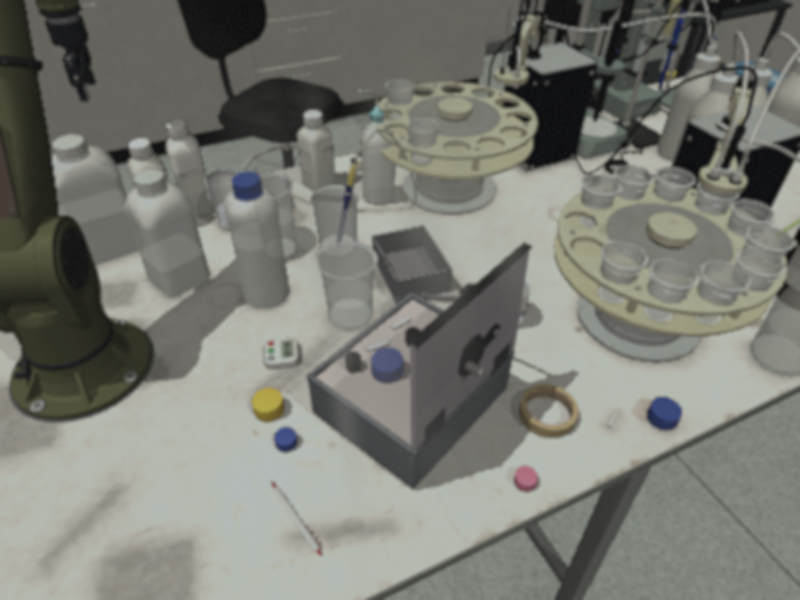

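The top view (800x600) shows all five parts on the deck: cap at (422,338), stoppers at (404,306) and (407,359), stir bars at (382,308) and (397,335). The knee pad is at (396,245), the bin at (290,255) and the loose beaker at (381,207). There are four cap-like things off the deck: large blue (514,175), small blue (417,424), yellow (382,426) and pink (516,288). The blue one on the deck fits the description, and I'll measure the sizes to confirm it.

```bash
cat > m.py <<'E'
from h import *
def fitbox(d,p):
    X=xyz(p,d); m=(abs(X[...,2]-.095)<.004)&(d>0)&(X[...,0]>.3)&(X[...,0]<.95)&(X[...,1]<-.1)&(X[...,1]>-.65)
    m=cv2.morphologyEx(m.astype(np.uint8),cv2.MORPH_OPEN,np.ones((3,3)))
    n,l,s,c=cv2.connectedComponentsWithStats(m); k=1+np.argmax(s[1:,4]); P=X[l==k][:,:2]
    return X,l==k,P,cv2.minAreaRect(P.astype(np.float32))
E
python3 - <<'E'
from m import *
f=np.load('first.npz'); a,d=f['a'],f['d']; p=env.camera_params('top')
X,m,P,r=fitbox(d,p); print(r,len(P),np.median(X[m][:,2]))
# bin: region
uv=lambda u,v:(int(u*.64),int(v*.64))
for n,(u,v) in dict(bin=(290,255),rimL=(252,250),rimR=(327,255),knee=(396,245),cap=(422,338),s1=(404,306),s2=(407,359),b1=(382,308),b2=(397,335),far=(514,175),small=(417,424),beaker=(381,207),lidtop=(453,210),lidtop2=(512,345),bigbeak=(313,325)).items():
    x,y=uv(u,v); print(n,X[y,x].round(3))
hsv=cv2.cvtColor(a,cv2.COLOR_BGR2HSV)
bl=cv2.inRange(hsv,(100,80,40),(130,255,255)); n,l,s,c=cv2.connectedComponentsWithStats(bl)
for i in range(1,n):
    if s[i,4]>25: print('blue',c[i].round(1),s[i,4])
cr=a[120:270,210:345]; cv2.imwrite('pics/crop.png',cv2.resize(cr,None,fx=4,fy=4,interpolation=cv2.INTER_CUBIC))
E
```

```text
((0.4989679455757141, -0.32793140411376953), (0.24441495537757874, 0.203084334731102), 23.692548751831055) 2572 0.09471409264201247
bin [ 0.662 -0.013  0.   ]
rimL [0.655 0.059 0.063]
rimR [ 0.664 -0.101 -0.001]
knee [ 0.645 -0.263  0.159]
cap [ 0.456 -0.32   0.12 ]
s1 [ 0.525 -0.281  0.118]
s2 [ 0.413 -0.288  0.121]
b1 [ 0.52  -0.234  0.102]
b2 [ 0.464 -0.268  0.1  ]
far [ 0.853 -0.533  0.035]
small [ 0.281 -0.311  0.02 ]
beaker [ 0.776 -0.223  0.023]
lidtop [ 0.779 -0.393 -0.001]
lidtop2 [ 0.42  -0.468  0.317]
bigbeak [ 0.488 -0.084  0.058]
blue [333.1   7.5] 208
blue [328.6 110.8] 121
blue [269.7 216.2] 185
blue [142. 243.] 281
blue [266.4 271.5] 82
```

View pics/crop.png

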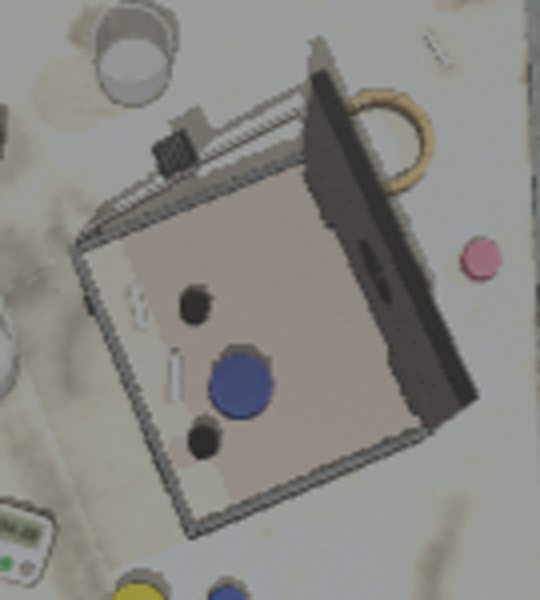

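All five parts are confirmed on the deck. In the crop, the stoppers are at (195,305) and (203,438), the cap at (240,385), and the bars at (137,305) and (175,375). The bar-like thing at (435,48) lies on the table, so I leave it. Next I move over the deck and look with the wrist camera.

```bash
cat >> h.py <<'E'
def ori(th,cand=True):
    best=None
    for t in (th,th+np.pi):
        y=np.array([np.cos(t),np.sin(t),0]); z=np.array([0,0,-1.]); o=R.from_matrix(np.c_[np.cross(y,z),y,z]).as_rotvec()
        j=env.solve_ik(env.current_position(),o)
        c=99 if j is None else abs(j[6])
        if best is None or c<best[0]: best=(c,o)
    return best[1]
C=np.array([.499,-.328]); YAW=np.radians(23.69-90)
bx=np.array([np.cos(YAW),np.sin(YAW)]); by=np.array([-bx[1],bx[0]])
def w2b(P): q=np.asarray(P)[...,:2]-C; return np.stack([q@bx,q@by],-1)
def b2w(x,y,z): return np.r_[C+x*bx+y*by,z]
def wray(p,u,v,z):   # wrist fisheye
    r=R.from_rotvec(np.ravel(p['rvec'])).as_matrix(); c=-r.T@np.ravel(p['tvec'])
    a,b=(u-p['cx'])/p['fx'],(v-p['cy'])/p['fy']; t=np.hypot(a,b)+1e-9
    d=r.T@np.array([a/t*np.sin(t),b/t*np.sin(t),np.cos(t)]); return c+d*(z-c[2])/d[2]
E
python3 - <<'E'
from m import *
f=np.load('first.npz'); a,d=f['a'],f['d']; p=env.camera_params('top'); X=xyz(p,d)
m=(abs(X[...,2]-.06)<.008)&(abs(X[...,0]-.66)<.12)&(abs(X[...,1]+.01)<.12)
n,l,s,c=cv2.connectedComponentsWithStats(m.astype(np.uint8)); k=1+np.argmax(s[1:,4]); print('bin',cv2.minAreaRect(X[l==k][:,:2].astype(np.float32)),s[k,4])
P=env.current_position(); env.move_linear([P[0],P[1],.45])
o=ori(YAW+np.pi/2); env.move_pose([.40,.1,.47],o)
o=ori(YAW+np.pi/2); env.move_pose([.46,-.27,.36],o)
print(env.current_joints(),env.current_time(),env.current_force())
im,dd,q=cam('wrist'); print(q); np.savez('w.npz',im=im,dd=dd)
cv2.imwrite('pics/w.png',cv2.resize(im,(800,600)))
E
```

```text
bin ((0.6511255502700806, -0.019288189709186554), (0.16185003519058228, 0.12138146907091141), 83.52281188964844) 241
[-0.00717397  0.38801346  0.72542555  1.65331292 -0.27313872  1.20454755
  1.19563211] 4.725 [-0.92885579 -0.19741464 -0.13719316]
{'fx': 297.3186396354542, 'fy': 297.3186396354542, 'cx': 250.68833005196979, 'cy': 190.1761585000613, 'rvec': array([-2.75731035, -0.57914537, -0.09787609]), 'tvec': array([-0.31438444, -0.46799452,  0.29424794])}
```

View pics/w.png

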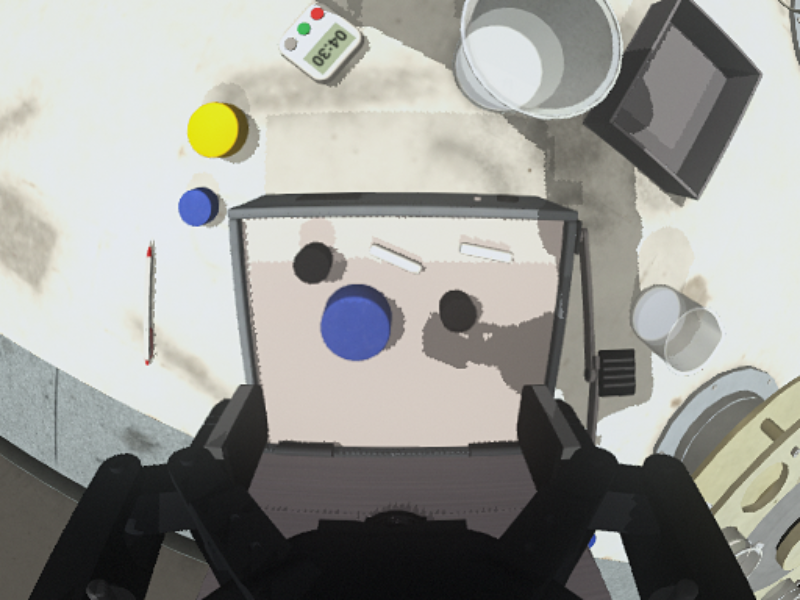

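The wrist view is clear: bars at (397,257) and (487,252), stoppers at (313,262) and (458,311), cap at (356,322), knee pad at (616,372). I'll segment them by height.

```bash
cat >> h.py <<'E'
def wxyz(p,d):
    v,u=np.mgrid[:384,:512]; a,b=(u-p['cx'])/p['fx'],(v-p['cy'])/p['fy']; t=np.hypot(a,b)+1e-9
    X=np.stack([a/t*np.tan(t)*d,b/t*np.tan(t)*d,d],-1)
    return (X-np.ravel(p['tvec']))@R.from_rotvec(np.ravel(p['rvec'])).as_matrix()
def parts(im,d,p):
    "things above the deck: (name, pixel, world xy, long-axis angle, height)"
    X=wxyz(p,d); B=w2b(X); out=[]
    din=(abs(B[...,0])<.097)&(abs(B[...,1])<.117)&(d>0)
    z0=np.median(X[...,2][din&(X[...,2]<.11)])
    m=(din&(X[...,2]>z0+.0045)&(X[...,2]<z0+.05)).astype(np.uint8); m=cv2.morphologyEx(m,cv2.MORPH_OPEN,np.ones((3,3)))
    n,l,s,c=cv2.connectedComponentsWithStats(m)
    for i in range(1,n):
        if s[i,4]<30: continue
        Q=X[l==i]; h=np.percentile(Q[:,2],90)-z0; T=Q[Q[:,2]>z0+h-.004][:,:2].astype(np.float32)
        (cx,cy),(w,hh),an=cv2.minAreaRect(T); an=np.radians(an if w>hh else an+90)
        name='bar' if h<.014 else ('cap' if max(w,hh)>.038 else 'stopper')
        out.append((name,c[i].round(0),np.array([cx,cy]),an,h,(w,hh)))
    return out,z0
def look():
    p=env.camera_params('wrist'); im,d=env.camera('wrist'); return im,d,p
E
python3 - <<'E'
from h import *
f=np.load('w.npz'); p=env.camera_params('wrist')
o,z0=parts(f['im'],f['dd'],p); print(z0)
for i in o: print(i[0],i[1],i[2].round(4),w2b(i[2]).round(4),np.degrees(i[3]).round(1),round(float(i[4]),4),np.round(i[5],3))
X=wxyz(p,f['dd'])
B=w2b(X); m=(X[...,2]>.14)&(X[...,2]<.18)&(B[...,1]>.135)&(B[...,1]<.2)&(abs(B[...,0])<.06)
print('pad',B[m].min(0),B[m].max(0),np.median(X[m][:,2]),m.sum())
# front lip & side lips
z=X[...,2]; lip=(abs(z-.105)<.004)&(abs(B[...,0])<.125)&(abs(B[...,1])<.14)
print(np.percentile(B[lip&(B[...,0]<-.095)][:,0],[5,50,95]), [np.percentile(B[lip&(s*B[...,1]>.115)][:,1],[5,50,95]) for s in(1,-1)])
E
```

```text
0.09546493430730432
stopper [200. 168.] [ 0.409  -0.2896] [-0.0714 -0.067 ] 8.7 0.0266 [0.026 0.025]
bar [253. 166.] [ 0.4631 -0.2666] [-0.0706 -0.0082] 178.7 0.0088 [0.008 0.04 ]
bar [311. 161.] [ 0.5224 -0.2345] [-0.0762  0.059 ] 14.4 0.0088 [0.04  0.009]
cap [228. 206.] [ 0.4548 -0.3192] [-0.0258 -0.0369] 134.5 0.031 [0.049 0.05 ]
stopper [292. 199.] [ 0.5191 -0.2814] [-0.0346  0.0372] 51.5 0.0268 [0.026 0.025]
cap [194. 287.] [ 0.4578 -0.4498] [ 0.095  -0.0866] 23.5 0.0175 [0.049 0.004]
stopper [324. 287.] [ 0.6192 -0.3795] [0.0954 0.0893] 22.7 0.0171 [0.025 0.003]
stopper [307. 287.] [ 0.5979 -0.3889] [0.0955 0.0661] 19.4 0.0169 [0.017 0.003]
pad [-0.02335252  0.1350203 ] [0.05058846 0.16758597] 0.15868612845834096 986
[-0.11057002 -0.10681038 -0.10077805] [array([0.11932664, 0.12344853, 0.13413399]), array([-0.13112174, -0.12669865, -0.11974912])]
```

```bash
cat > pick.py <<'E'
from h import *
VO=ori(YAW+np.pi/2); VP=[.46,-.27,.36]; BIN=np.array([.651,-.019]); BA=np.radians(83.5)
def line(p,v=.25,o=None): env.move_linear(list(p),v,o)
def see():
    P=env.current_position()
    if np.hypot(P[0]-VP[0],P[1]-VP[1])>.005 or abs(P[2]-VP[2])>.005: line(VP,.3,VO)
    o,z=parts(*look()); return [i for i in o if w2b(i[2])[0]<.085]
def grab(it):
    n,_,c,an,h,_=it; c=c.copy(); th=an+np.pi/2 if n=='bar' else YAW+np.pi/2
    op={'bar':.015,'stopper':.042,'cap':.068}[n]; z={'bar':.170,'stopper':.172,'cap':.173}[n]
    if n=='bar' and w2b(c)[0]<-.073: c=c+.0012*bx
    env.command_gripper(op,40); o=ori(th)
    line([*c,.24],.25,o); line([*c,z],.08); f=env.current_force()[2]
    env.command_gripper(0,40); w=env.current_width(); line([*c,.30],.2); w2=env.current_width()
    print(n,'w',round(w,4),round(w2,4),'fz',round(f,2)); return w2>.004
def drop(n,off):
    q=BIN+off*np.array([np.cos(BA),np.sin(BA)]); w=env.current_width()
    line([*q,.30],.3,ori(BA)); line([*q,.125],.2)
    env.command_gripper(w+.02); line([*q,.30],.25)
E
python3 - <<'E'
from pick import *
for off in(.035,.015):
    bars=[i for i in see() if i[0]=='bar']
    if not bars: break
    if grab(bars[0]): drop('bar',off)
for i in see(): print(i[0],i[2].round(3),w2b(i[2]).round(3))
print(env.current_time())
E
```

```text
bar w 0.0061 0.0067 fz 0.48
bar w 0.0063 0.0061 fz 0.49
stopper [ 0.409 -0.29 ] [-0.071 -0.067]
cap [ 0.455 -0.319] [-0.026 -0.037]
stopper [ 0.52  -0.281] [-0.034  0.038]
25.25
```

```bash
python3 - <<'E'
from pick import *
for off in(-.04,-.005,.03,0):
    it=sorted(see(),key=lambda i:i[0]=='cap')
    if not it: break
    if grab(it[0]): drop(it[0][0],off if it[0][0]!='cap' else .025)
print([(i[0],i[2].round(3)) for i in see()],env.current_time())
im,d,p=look(); cv2.imwrite('pics/w2.png',cv2.resize(im,(800,600))); 
X=wxyz(p,d); B=w2b(X); m=(X[...,2]>.15)&(X[...,2]<.18)&(B[...,1]>.145)&(B[...,1]<.2)&(abs(B[...,0])<.06)
print('pad',B[m].min(0),B[m].max(0),np.percentile(X[m][:,2],[5,50,95]))
E
```

```text
stopper w 0.025 0.0251 fz 0.83
stopper w 0.0248 0.0252 fz -0.96
cap w 0.051 0.0509 fz -0.33
[] 54.7917
pad [-0.0190184   0.14522257] [0.01211061 0.16786098] [0.15231091 0.15948247 0.16615265]
```

View pics/w2.png

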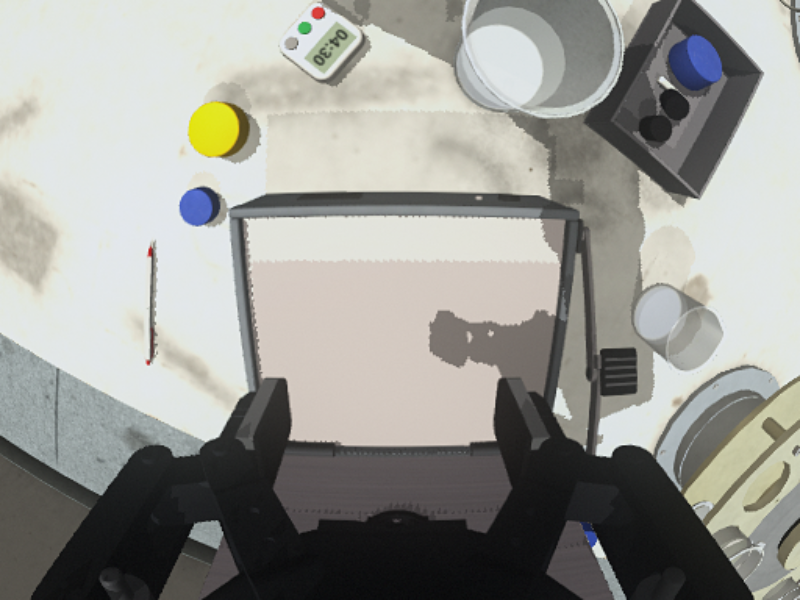

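The cap, both stoppers and one bar show in the bin near (695,62), (655,128), (674,103) and (667,85), and the deck is empty. The second bar is probably hidden under the cap or the wall, which I'll check later. Now the knee.

```bash
python3 - <<'E'
from h import *
env.command_gripper(0,40)
o=ori(YAW); g=lambda x,z,y=.159: list(b2w(x,y,z+.073))
env.move_linear(g(-.003,.287),.25,o); env.move_linear(g(-.003,.175),.15)
f0=env.current_force(); print(f0.round(2))
r=.106; a0=np.arctan2(.061,.087)
for zt in np.arange(.159,.108,-.005):
    h=zt-.098; x=-.09+np.sqrt(r*r-h*h)
    env.move_linear(g(x,zt),.05); print(round(zt,3),(env.current_force()-f0).round(1))
env.wait(.3); env.move_linear(g(x,.2),.15); env.move_linear(g(-.05,.36,.16),.25)
b,e,q=cam('side'); cv2.imwrite('pics/s2.png',cv2.resize(b[100:330,180:400],None,fx=2.6,fy=2.6)); t,d,p=cam('top'); np.savez('t2.npz',t=t,d=d)
print(env.current_time())
X=xyz(p,d); B=w2b(X); m=(X[...,2]>.105)&(X[...,2]<.18)&(B[...,1]>.145)&(B[...,1]<.18)&(abs(B[...,0])<.06)
print(B[m].mean(0),np.median(X[m][:,2]),m.sum())
L=(abs(B[...,1])<.13)&(B[...,0]>.05)&(B[...,0]<.16)&(X[...,2]>.29); print('lid',B[L].mean(0),X[L][:,2].max() if L.any() else 0)
E
```

```text
[-0.05 -0.43  0.41]
0.159 [ 0.3  0.2 -0.4]
0.154 [0.3 1.  0.4]
0.149 [ 1.   1.1 -0.1]
0.144 [1.1 0.5 2. ]
0.139 [-0.3  0.2  1.1]
0.134 [0.1 1.4 1.7]
0.129 [0.4 0.6 0. ]
0.124 [ 0.5  0.6 -0.1]
0.119 [1.8 0.5 0.2]
0.114 [ 0.4 -0.3  1.1]
0.109 [-0.6  6.3 14.6]
63.1583
[0.01471067 0.15713557] 0.11191155705300541 67
lid [nan nan] 0<stdin>:15: RuntimeWarning: Mean of empty slice.
  ret = um.true_divide(
```

View pics/s2.png

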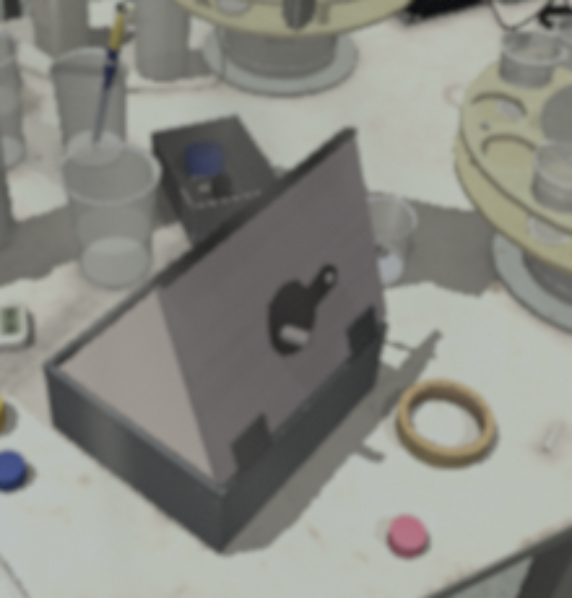

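The knee is broken: the pad sits at about 112 mm and the lid has already sagged. The cap, a stopper and bright bar pieces show in the bin. I'll fit the lid angle, then lower it.

```bash
cat > lid.py <<'E'
from h import *
def lidfit():
    b,e,q=cam('side'); X=xyz(q,e); B=w2b(X)
    m=(abs(B[...,1])<.115)&(B[...,0]<.14)&(B[...,0]>-.115)&(X[...,2]>.114)&(X[...,2]<.32)&(e>0)
    P=np.c_[B[m][:,0],X[m][:,2]]; 
    el=np.arctan2(P[:,1]-.108,.1-P[:,0]); rho=np.hypot(P[:,1]-.108,.1-P[:,0]); k=(rho>.12)&(rho<.2)
    el=el[k]-np.arcsin(.009/rho[k]); return np.percentile(el,[10,50,90]),k.sum()
E
python3 - <<'E'
from lid import *
pc,n=lidfit(); print(np.degrees(pc),n,env.current_position(),w2b(env.current_position()))
E
```

```text
[71.28626679 71.71688678 72.1625817 ] 2410 [ 0.62539538 -0.21808295  0.43100772] [-0.0498705   0.15990773]
```

```bash
python3 - <<'E'
from lid import *
o=ori(YAW+np.pi/2); rho=.188
def tcp(e,back=0):
    x=.1-rho*np.cos(e)+.009*np.sin(e)+.011+back; z=.108+rho*np.sin(e)+.009*np.cos(e)+.073
    return list(b2w(x,0,z))
e0=np.radians(71.7); s=tcp(e0,.025)
env.move_linear([s[0],s[1],.44],.2,o); env.move_linear(s,.12)
f0=env.current_force()
for k,e in enumerate(np.radians(np.arange(70,-.1,-3.5))):
    env.move_linear(tcp(e),.07); f=env.current_force()-f0
    if k%3==0 or np.linalg.norm(f)>12: print(round(np.degrees(e),1),f.round(1))
    if np.linalg.norm(f)>35: break
print(env.current_time())
P=env.current_position()
for i in range(8):
    f=env.current_force()-f0
    if f[2]>12: break
    P=P-[0,0,.0007]; env.move_linear(P,.02)
print(i,f,P[2]-.073)
env.wait(.2); env.move_linear([P[0],P[1],.36],.2)
pc,n=lidfit(); print(np.degrees(pc),n)
im,d,p=look(); cv2.imwrite('pics/w3.png',cv2.resize(im,(800,600))); np.savez('w3.npz',im=im,d=d)
E
```

```text
70.0 [ 0.8 -0.6 -0.4]
59.5 [-0.1 -0.5 -0.9]
49.0 [ 0.7 -0.4 -0.3]
38.5 [-0.1 -0.5 -0.2]
28.0 [ 0.3 -0.2  0.1]
17.5 [ 0.8 -0.4  0. ]
7.0 [ 0.2  1.  -0.2]
72.6417
2 [-3.90580996  2.1134351  17.00158958] 0.11533573909281299
[-0.3301837   0.28909622  0.91458393] 2034
```

View pics/w3.png

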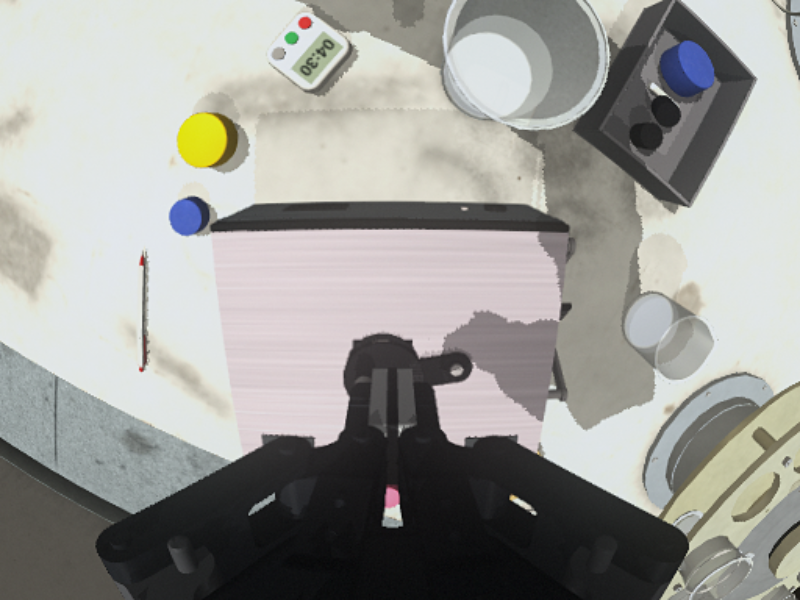

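The lid is shut (elevation about 0°). In the wrist view the cover disc is at (381,365), with its pin at (457,370). Next I locate the knob by height.

```bash
python3 - <<'E'
from lid import *
env.move_linear(list(b2w(-.10,-.02,.36)),.25)
im,d,p=look(); X=wxyz(p,d); B=w2b(X)
on=(abs(B[...,0])<.09)&(abs(B[...,1])<.12)&(d>0)
m=on&(X[...,2]>.140)&(X[...,2]<.16); print('knob',m.sum(),np.median(B[m],0),B[m].min(0),B[m].max(0),np.median(X[m][:,2]))
g=im.max(2); dk=on&(g<70)&(X[...,2]>.112)&(X[...,2]<.13); print('cover',np.median(B[dk],0),dk.sum(),'lid z',np.median(X[on][:,2]))
cv2.imwrite('pics/w4.png',cv2.resize(im,(800,600))); print(env.current_time())
E
```

```text
return _methods._mean(a, axis=axis, dtype=dtype,
  ret = um.true_divide(
Traceback (most recent call last):
ValueError: zero-size array to reduction operation minimum which has no identity
```

```bash
python3 - <<'E'
from lid import *
env.move_linear(list(b2w(.10,-.02,.34)),.25)
im,d,p=look(); X=wxyz(p,d); B=w2b(X); np.savez('w4.npz',im=im,d=d)
cv2.imwrite('pics/w4.png',cv2.resize(im,(800,600))); print(env.current_time())
on=(abs(B[...,0])<.07)&(abs(B[...,1])<.12)&(d>0)
m=on&(X[...,2]>.135)&(X[...,2]<.165); print('knob',m.sum(),m.any() and (np.median(B[m],0),B[m].min(0),B[m].max(0),np.median(X[m][:,2])))
g=im.max(2); dk=on&(g<70)&(X[...,2]>.112)&(X[...,2]<.13); print('cover',np.median(B[dk],0),dk.sum(),'lid z',np.median(X[on][:,2]))
E
```

```text
75.775
knob 189 (array([ 0.01099298, -0.02075978]), array([ 0.00471096, -0.02769923]), array([ 0.01803983, -0.01466788]), np.float64(0.14737667483683728))
cover [ 3.98959101e-03 -6.65964674e-06] 3883 lid z 0.11730892496388409
```

View pics/w4.png

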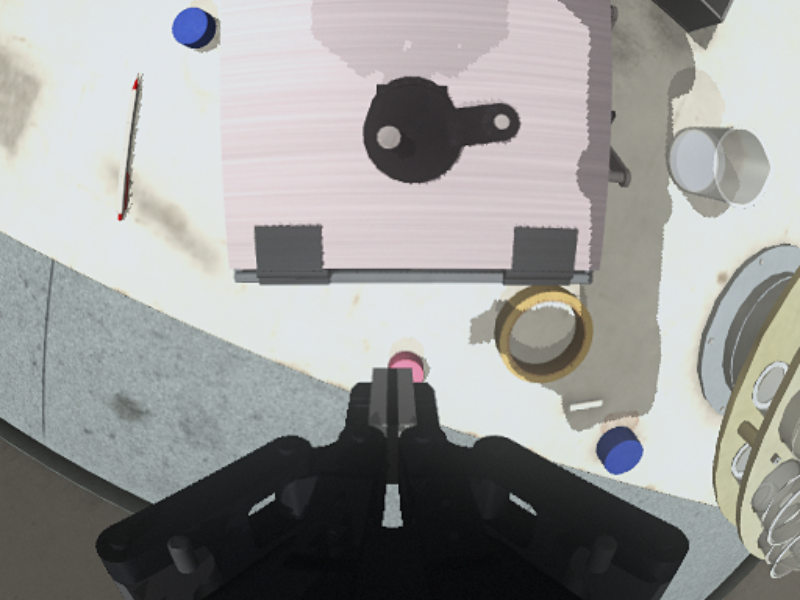

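Knob top at box (0.011, -0.021), so the cover is at about 0.155 rad. I'll cage the knob between the fingers and sweep it round the pin.

```bash
python3 - <<'E'
from lid import *
env.command_gripper(.024,20); o=ori(YAW+np.pi/4)
K=lambda a,z:list(b2w(.07*np.sin(a),.05-.07*np.cos(a),z))
env.move_linear(K(.155,.28),.2,o); f0=env.current_force(); env.move_linear(K(.155,.199),.08); print((env.current_force()-f0).round(1))
for a in np.arange(.25,1.51,.125):
    env.move_linear(K(a,.199),.06); f=env.current_force()-f0; 
    if np.linalg.norm(f[:2])>6: print(round(a,2),f.round(1))
env.move_linear(K(1.455,.199),.03)
env.move_linear(K(1.455,.30),.15); env.move_linear(list(b2w(.12,-.10,.36)),.25,ori(YAW+np.pi/2))
pc,n=lidfit(); print(np.degrees(pc),n)
im,d,p=look(); X=wxyz(p,d); B=w2b(X)
on=(abs(B[...,0])<.1)&(abs(B[...,1])<.12)&(d>0); m=on&(X[...,2]>.135)&(X[...,2]<.165)
k=np.median(B[m],0); print('knob',m.sum(),k,'angle',np.arctan2(k[0],.05-k[1]))
cv2.imwrite('pics/w5.png',cv2.resize(im,(800,600))); print(env.current_time())
E
```

```text
[ 0.4  0.1 -0.2]
[-0.31721855  0.28636232  0.99303492] 1772
knob 178 [0.06883256 0.03742036] angle 1.3900341066026058
83.5167
```

View pics/w5.png

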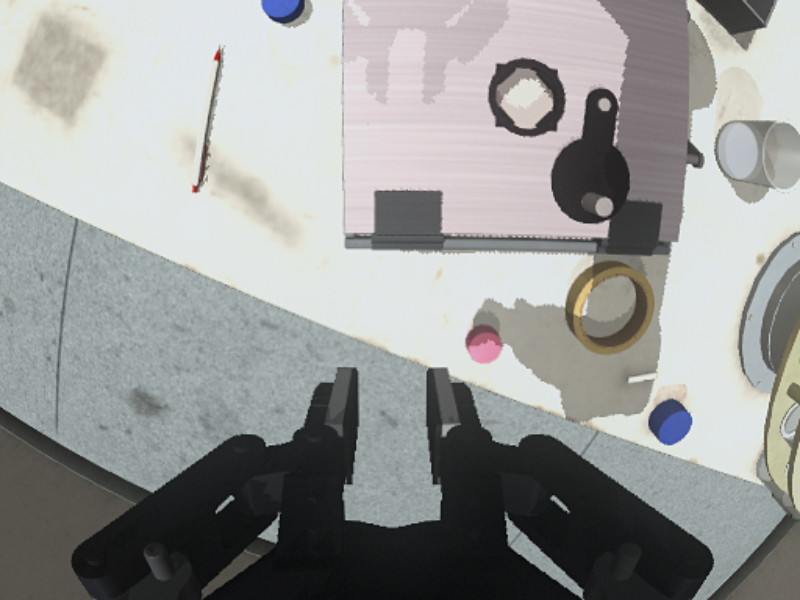

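The port is fully open and the cover is at 1.39 rad. One last check of the bin for both bars before I hand in.

```bash
python3 - <<'E'
from lid import *
env.move_linear(list(b2w(.0,.0,.40)),.3); env.move_linear([.68,-.13,.38],.3)
im,d,p=look(); r=R.from_rotvec(np.ravel(p['rvec'])).as_matrix()
X=wxyz(p,d); m=(abs(X[...,0]-.651)<.1)&(abs(X[...,1]+.019)<.1)&(d>0); v,u=np.where(m)
c=im[v.min():v.max(),u.min():u.max()]; print(c.shape); s=min(800/c.shape[1],600/c.shape[0]); cv2.imwrite('pics/bin.png',cv2.resize(c,None,fx=s,fy=s))
E
```

```text
(383, 278, 3)
```

View pics/bin.png

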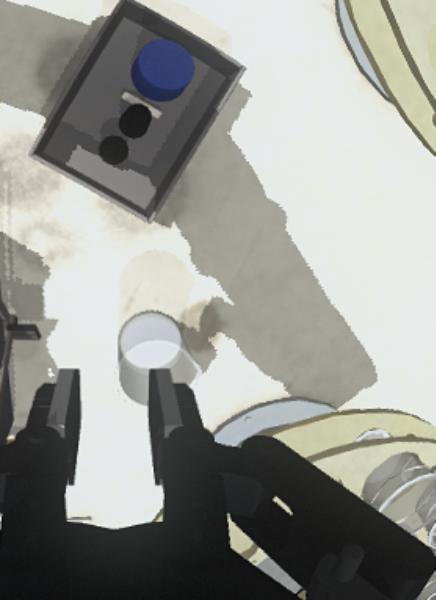

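The bin shows the cap at (163,70), stoppers at (135,120) and (113,150), and one bar at (140,105). If the other bar is under the cap, the cap should sit raised, so I'll check its height.

```bash
python3 - <<'E'
from lid import *
im,d,p=look(); X=wxyz(p,d); h=cv2.cvtColor(im,cv2.COLOR_BGR2HSV)
n=(abs(X[...,0]-.651)<.07)&(abs(X[...,1]+.019)<.09)
m=n&(cv2.inRange(h,(100,80,40),(130,255,255))>0)
Q=X[m]; t=Q[Q[:,2]>np.percentile(Q[:,2],90)-.012]
A=np.c_[t[:,:2]-t[:,:2].mean(0),np.ones(len(t))]; print('top plane',np.linalg.lstsq(A,t[:,2],rcond=None)[0], t.mean(0), np.percentile(Q[:,2],[10,50,90,99]))
f=n&(X[...,2]<.02); print('floor',np.median(X[f][:,2]))
E
```

```text
top plane [-0.08467487 -0.68626879  0.04266698] [0.6573242  0.02373965 0.04266698] [0.03182978 0.04047593 0.04639889 0.04887075]
floor 0.0041551816363570426
```

The cap's top reaches 46–49 mm, where lying flat it would be 34 mm. It is propped up and tilted, which fits the second bar being underneath it.

```bash
python3 -c "
from bench import env
print(env.current_time(), env.hand_in())"
```

```text
the job is handed in; nothing more can be done
85.35 None
```

I handed the job in at 85 s: deck cleared into the bin, stay broken, lid shut, then the port cover swung to 1.39 rad with the port fully open, and the beaker not touched. I never saw the second stir bar in the bin, but it was gripped and carried there, and the cap sits tilted and raised as if resting on it.

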